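Screw the lid onto the gauge canister

TASK

Put the blue lid on the canister and screw it fully home, so that it stays tightly closed on its seal when you let go. The lid only enters its thread if, resting on the neck, it is turned backwards (anticlockwise from above) until it drops into place; then screw it down clockwise. Feel your way and never force it, and leave the other things on the desk alone.

Things in the scene. Friction and masses are not known exactly. Their poses are not given: they have to be found in the camera images.
- lid_grip (a point): Centre of the grip bar on top of the loose blue lid: bar 50 mm long (this point's x axis), 14 mm thick (y), 30 mm tall (z up). The point is half-way up the bar, 15 mm above the lid's top face and 42 mm above the lower edge of its skirt; the lid starts upright on the desk.
- lid: The blue lid (about 0.12 kg), a cap 68 mm across and 27 mm tall under the bar; origin at the centre of the skirt's lower edge, z up. Four lugs 90 degrees apart inside the skirt ride on the neck's thread; a blunt tapered plug under the lid, 35 mm across and 21 mm deep, finds the 38 mm mouth and leaves 1 mm of sideways play. Full turn down: about 62 to 70 degrees clockwise after the drop.
- mouth (a point): Centre of the canister's mouth at the top of its metal neck, 80 mm above the desk, z up. Height of lid_grip above mouth: 34 mm when the lugs rest on the level top of the thread (37 mm if they stand on its four narrow stop posts), 24.5 to 25 mm once dropped through the openings, 21 mm screwed down to the stop.
- thread (a point): On the canister's axis at the level top of its thread, 7 mm below the mouth. Right-hand, 57 mm across, four openings 90 degrees apart that point any way (this x axis does not tell). Turned anticlockwise, the lugs ride the top, a quarter turn at most, then fall 9 mm; just beyond is a post. Turned clockwise before the fall, the lugs jam on a post. Over 70 N between lid and canister damages it.
- seal_top (a point): Centre of the top of the black rubber seal ring, 43 mm across, standing 4 mm above the mouth. The closing lid squeezes it over the last 3 mm before the hard stop; it yields about 1 mm per 3 N. The thread holds by friction when the lid is let go.
- canister: Aluminium can 66 mm across on a 90 mm square base plate bolted to the desk (it cannot move); origin on the desk under its centre, z up.
- oiler: Bystander: small amber dropper bottle with a black top, 33 mm across, 102 mm tall, standing; origin at the centre of its foot.
- ring_gauge: Bystander: knurled steel ring, 54 mm across, 18 mm tall, lying; origin at the centre of its underside.
- tape_roll: Bystander: roll of masking tape, 104 mm across, 24 mm tall, lying; origin at the centre of its underside.
Mind the look-alikes: they are no part of the job. Of the things that look like the lid, take the one that is nearest to the robot's base at the start.

How it is judged (in metres and radians):
On the way:
1. the lid has dropped into the thread, level on the neck (z of lid_grip in the frame of mouth below 0.028 m and horizontal distance between lid_grip and mouth below 0.005 m and angle between lid_grip's own z axis and vertical below 0.1 rad).
At the end, for the whole second after the job is handed in: The lid is screwed home: its grip point is less than 22.6 mm above the mouth (21 mm at the stop) and within 4 mm of its axis, level within 0.06 rad, pressed on the seal with more than 3 N and at rest (z of lid_grip in the frame of mouth below 0.0226 m and horizontal distance between lid_grip and mouth below 0.004 m and angle between lid_grip's own z axis and vertical below 0.06 rad and contact force between lid and canister above 3 N and linear speed of lid below 0.01 m/s); the robot touches nothing.
It fails at once if lid and canister pressed together with more than 70 N (contact force between lid and canister above 70 N).
It fails at once if the oiler was moved by more than 3 cm (distance of oiler from where it was at the start of the episode above 0.03 m).
It fails at once if the ring gauge was moved by more than 3 cm (distance of ring_gauge from where it was at the start of the episode above 0.03 m).
It fails at once if the tape roll was moved by more than 3 cm (distance of tape_roll from where it was at the start of the episode above 0.03 m).
It also fails if it takes over 72 s, if anything falls off the work surface, if the arm or the gripper's body presses on something with over 40 N, if the wrist force passes 120 N, or if a joint passes its speed limit or range.

ROBOT

A 6-joint arm with a two-finger parallel gripper is mounted at the origin on the work surface; the furniture and walls round the work are solid. World frame = base frame: x ahead of the robot, y to its left, z up, the work surface at z = 0. Lengths are in mm, angles in rad, forces in N, time in s.
With the tool pointing down it reaches from about 350 to 775 mm from the base axis. Payload 7.3 kg.
Tool frame: the origin (TCP) lies between the finger pads; the fingertips stand 22 mm ahead of it and the grasp point (between the pads) lies 3 mm ahead of it (nose_length is the distance from the TCP to the fingertips, in mm); z points along the fingers, y is the direction in which the jaws open and shut (so a half turn about z gives the same grasp; the last joint's range is limited). The gripper opens to 92 mm and grips with 3 to 60 N. Pads are 19 mm wide; open, the fingers measure 130 mm over their backs; the gripper's body (75 mm by 190 mm) begins 47 mm behind the grasp point.
Start: joints at [1.109, 0.342, 1.524, -0, 1.275, -0.146], TCP at [163.038, 499.061, 248.741] pointing down, gripper open.
Joint ranges: [-2.53, 2.53], [-0.77, 2.02], [0.04, 2.7], [-1, 4.14], [0.28, 2.66], [-3.11, 3.11]. Speed limits (rad/s): [2.57, 2.57, 3.14, 3.14, 3.14, 3.14].

INTERFACE

Orientations are given as [roll, pitch, yaw] about the fixed x, y, z axes, in that order (R = Rz(yaw) Ry(pitch) Rx(roll)).
In Python, from plant import get_obs, capture, close_job, nose_length gives the robot as it stands.
- The arm moves only by the tool step_arm, never from a script. Its argument "increments" is text: rows parted by semicolons, each of 7 numbers parted by spaces: the turn, a rotation vector about the tool's x, y, z in rad, then the shift along the tool's x, y, z in mm, then the opening, from -1 (shut) to 1 (fully open). A call has 1 to 20 rows; each row is the pose to reach, as a shift and turn from the pose commanded when the call began, along the tool's axes at that moment; what a row does not reach only later rows make up. A row lasts 1/8 s, in which the tool goes at most 62.5 mm and 10.7 degrees, less where a joint would pass 70% of its speed; a pose out of reach is approached as far as the arm can. A call with a gripper value outside its range is refused whole. The fingers move at their own pace and stop on an object; the grip force is fixed at half the most. Time passes only in rows, so rows that repeat a pose let the fingers close. It gives the time, the measured TCP pose, the force and the opening at its end, in the units of the state.
- get_obs(): the state, without advancing time (a new reading comes with each control period).
- capture(name): name is "scene" or "top"; returns a dict with "frame" (384x512x3 uint8, red, green, blue), "K" (3x3 intrinsics, pixels), "distortion" ([k1, k2, p1, p2, k3] as OpenCV has them; the pictures are not rectified), "extrinsics" (4x4, takes a point from world to camera coordinates). Camera axes: x right, y down, z forward; pixel columns grow to the right and rows downward; lengths in mm; the calibration is good to about 2 mm. A picture is of the moment at which its call begins. There is no depth.
- close_job(): hands the job in, once; it reports no verdict.
The state is a dict: "time": time; "joint_positions": joint angles; "dq": joint speeds; "tau": joint torques, N m; "tool_pos": TCP position; "tcp_rot": TCP orientation; "contact_force": force on the tool from outside, world axes, zero at the start; "moment": the same for the moment, N m; "grip_width": finger opening in mm.
Only numpy, scipy, OpenCV 4.12 (cv2) and the standard library are available. Lean on these libraries where they do the work, as an engineer would, in place of code of your own. Each camera call takes 0.05 s, during which the arm holds its last target.

## Working session

There is one attempt and no reset: what is moved stays moved. The work goes in short steps, Python scripts to look and compute and a tool call to move; the robot and the scene stay as the last step left them, time stands still between calls to the robot, and variables do not carry over. Pictures are saved under pics/ and viewed, and the job is handed in when it is done.

Besides the shell and the picture viewer there is one more tool, called after "Request:" as name(argument=value, ...), one argument or row to a line, values as JSON. step_arm: Moves the arm, as the interface text tells. Its arguments: {"type":"object","properties":{"increments":{"type":"string"}},"required":["increments"]}

```bash
mkdir -p pics
cat > h.py <<'E'
import numpy as np, cv2
from plant import get_obs, capture, close_job, nose_length
def snap(cam,name):
    c=capture(cam); cv2.imwrite(f'pics/{name}.png',c['frame'][:,:,::-1]); np.savez(f'{name}.npz',**{k:np.array(v) for k,v in c.items()}); return c
def ray(name,uv):
    c=np.load(f'{name}.npz'); E=c['extrinsics']; 
    p=cv2.undistortPoints(np.array([[uv]],float),c['K'],c['distortion'])[0,0]
    R=E[:3,:3]; o=-R.T@E[:3,3]; d=R.T@np.array([p[0],p[1],1]); return o,d
def at(name,uv,z):
    o,d=ray(name,uv); return o+d*(z-o[2])/d[2]
def proj(name,P):
    c=np.load(f'{name}.npz'); E=c['extrinsics']
    return cv2.projectPoints(np.array(P,float).reshape(-1,3),cv2.Rodrigues(E[:3,:3])[0],E[:3,3],c['K'],c['distortion'])[0][:,0]
E
python3 - <<'E'
from h import *
o=get_obs(); print(o, nose_length)
for c in ('scene','top'):
    s=snap(c,c+'0'); E=s['extrinsics']; print(c,-E[:3,:3].T@E[:3,3])
E
```

```text
{'time': 0.0, 'joint_positions': array([ 1.10901177e+00,  3.42737207e-01,  1.52505679e+00, -4.19617182e-05,
        1.27539796e+00, -1.46017929e-01]), 'dq': array([ 1.57812911e-03, -9.26954451e-05, -3.89549847e-04,  1.46735190e-03,
        2.36929347e-04, -4.35474921e-04]), 'tau': array([-7.42111320e-05, -4.31220067e+01, -2.44230366e+01,  7.18578673e-02,
        5.58520469e-02, -1.14276377e-04]), 'tool_pos': array([162.8585649 , 498.68802108, 248.02354326]), 'tcp_rot': array([-3.14000453e+00, -1.93000494e-04,  2.82583812e+00]), 'contact_force': array([ 0.31620525, -0.00260246, -0.19251318]), 'moment': array([-0.02821072, -0.06132141, -0.01422319]), 'grip_width': 92.11479751495187} 22.0
scene [  75.69041152 -244.76808057  748.36792266]
top [ 386.53721163   42.65669056 1085.45023344]
```

View pics/scene0.png

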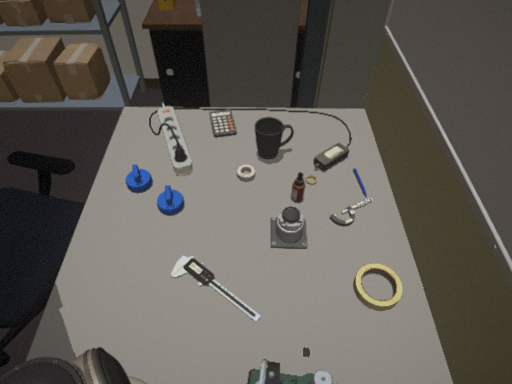

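View pics/top0.png

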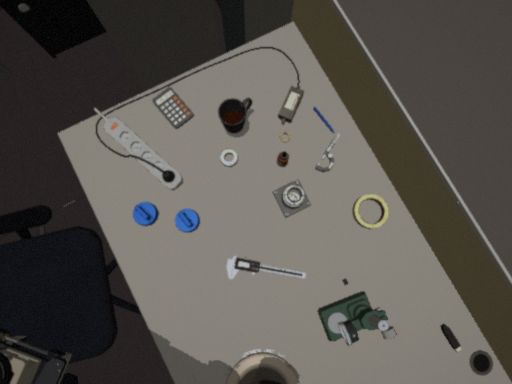

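Run:
```python
from h import *
for n in ('scene0','top0'):
    print(n,proj(n,[[0,0,0],[163,499,248],[200,0,0],[500,0,0],[500,300,0]]))
    im=cv2.imread(f'pics/{n}.png')
    rs={'scene0':[(110,150,100,75),(250,165,80,100)],'top0':[(125,190,90,60),(260,165,70,60)]}[n]
    out=[cv2.resize(im[y:y+h,x:x+w],(560,400),interpolation=cv2.INTER_CUBIC) if 0 else cv2.resize(im[y:y+h,x:x+w],None,fx=5,fy=5,interpolation=cv2.INTER_CUBIC) for x,y,w,h in rs]
    for i,o in enumerate(out): cv2.imwrite(f'pics/{n}_c{i}.png',o)
for uv in [(145,213),(187,220)]: print(at('top0',uv,27))
for uv in [(139,180),(171,202)]: print(at('scene0',uv,20))
for uv in [(293,195)]: print(at('top0',uv,80))
print(at('scene0',(291,214),84))
```

```text
scene0 [[108.65296033 441.05223693]
 [-56.56083358 181.37686057]
 [177.73852001 342.12828216]
 [251.39946317 236.2212889 ]
 [158.44593948 190.28202781]]
top0 [[262.4975948  392.41664241]
 [ 38.37055496 350.96822664]
 [264.42678327 318.13298104]
 [267.09542873 215.22947142]
 [168.08440327 212.1709925 ]]
[492.61423065 360.87100674  27.        ]
[475.79475311 236.6450016   27.        ]
[490.46745299 356.76508661  20.        ]
[473.80291653 230.36520329  20.        ]
[551.89147432 -69.43405651  80.        ]
[552.73181544 -76.44265116  84.        ]
```

View pics/scene0_c0.png

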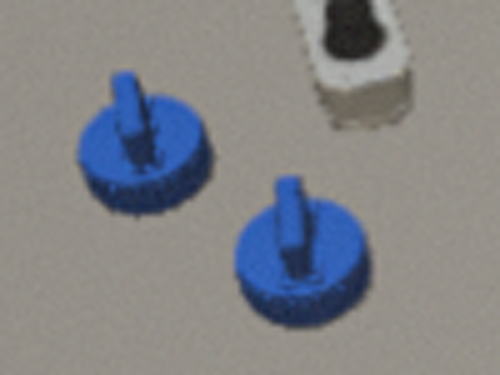

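View pics/top0_c0.png

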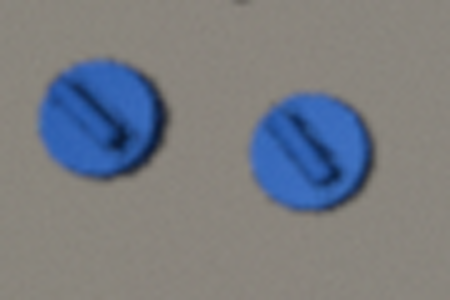

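View pics/top0_c1.png

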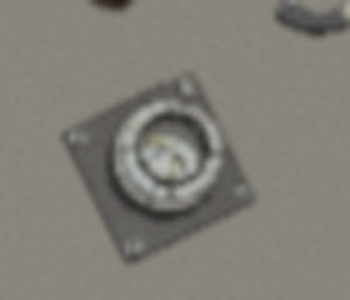

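View pics/scene0_c1.png

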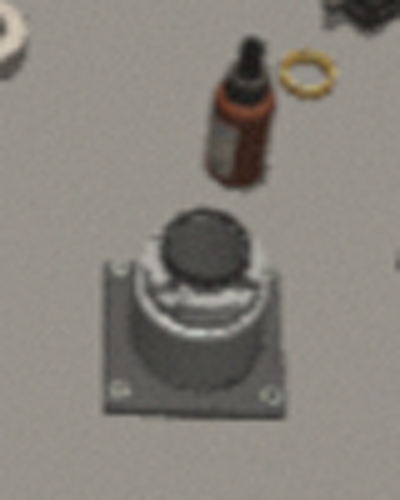

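Run:
```python
from h import *
from scipy.optimize import minimize
def circ(x,y,z,r): 
    a=np.linspace(0,2*np.pi,60); return np.c_[x+r*np.cos(a),y+r*np.sin(a),np.full(60,z)]
def box(x,y,yaw,z0,z1,l=50,w=14):
    c,s=np.cos(yaw),np.sin(yaw); return np.array([[x+c*a-s*b,y+s*a+c*b,z] for a in(-l/2,l/2) for b in(-w/2,w/2) for z in(z0,z1)])
def model(n,p,off,S=8,size=70):
    m=np.zeros((size*S,size*S),np.uint8)
    for P in (np.r_[circ(p[0],p[1],0,34),circ(p[0],p[1],27,34)],box(p[0],p[1],p[2],27,57)):
        q=(proj(n,P)-off+0.5)*S
        cv2.fillConvexPoly(m,cv2.convexHull(q.astype(np.float32)).astype(np.int32),255)
    return cv2.resize(m,(size,size),interpolation=cv2.INTER_AREA)/255.
def blue(n,off,size=70):
    im=cv2.imread(f'pics/{n}.png')[off[1]:off[1]+size,off[0]:off[0]+size].astype(float)
    return ((im[...,0]-im[...,2])>25).astype(float)
offs={'scene0':(140,170),'top0':(152,185)}
# isolate component
for names in (['top0'],['scene0'],['top0','scene0']):
    tg={}
    for n in names:
        b=blue(n,offs[n]).astype(np.uint8); k,l,st,_=cv2.connectedComponentsWithStats(b)
        c=l[35,35]; tg[n]=(l==c).astype(float)
    f=lambda p:sum(np.abs(model(n,p,offs[n])-tg[n]).sum() for n in names)
    best=min((minimize(f,[475,234,y],method='Nelder-Mead',options=dict(initial_simplex=[[475,234,y],[481,234,y],[475,241,y],[475,234,y+.4]])) for y in np.arange(0,3.1,.5)),key=lambda r:r.fun)
    print(names,best.x,best.fun)
im=cv2.imread('pics/top0.png'); o=(165,198); c=cv2.resize(im[o[1]:o[1]+44,o[0]:o[0]+44],None,fx=12,fy=12,interpolation=cv2.INTER_CUBIC); cv2.imwrite('pics/lidB_top.png',c)
im=cv2.imread('pics/scene0.png'); o=(150,180); c=cv2.resize(im[o[1]:o[1]+44,o[0]:o[0]+44],None,fx=12,fy=12,interpolation=cv2.INTER_CUBIC); cv2.imwrite('pics/lidB_sc.png',c)
```

```text
['top0'] [ 4.77265978e+02  2.40288398e+02 -3.08682836e-01] 20.054901960784314
['scene0'] [477.58379101 237.96617481   0.75018549] 36.9921568627451
['top0', 'scene0'] [477.52655664 239.02951889   3.8503796 ] 68.04705882352941
```

View pics/lidB_top.png

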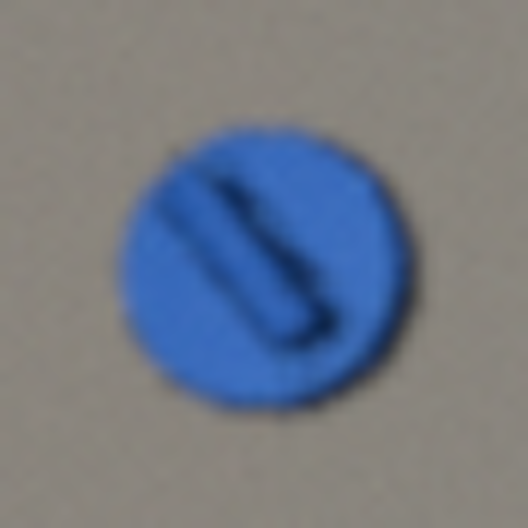

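View pics/lidB_sc.png

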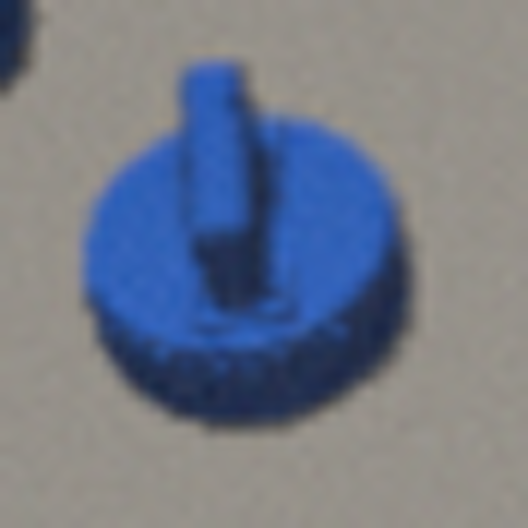

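Run:
```python
from h import *
def c2p(o,u,s): return (o[0]+(u[0]+.5)/s-.5,o[1]+(u[1]+.5)/s-.5)
for n,o,a,b in (('top0',(165,198),(188,180),(293,330)),('scene0',(150,180),(214,66),(220,232))):
    A=at(n,c2p(o,a,12),57);B=at(n,c2p(o,b,12),57); d=A-B
    print(n,A,B,(A+B)/2,np.linalg.norm(d),np.arctan2(d[1],d[0]))
for n,o,s in (('top0',(265,170),10),('scene0',(262,198),10)):
    im=cv2.imread(f'pics/{n}.png'); c=cv2.resize(im[o[1]:o[1]+56,o[0]:o[0]+56],None,fx=s,fy=s,interpolation=cv2.INTER_CUBIC); cv2.imwrite(f'pics/can_{n}.png',c)
```

```text
top0 [494.05683016 251.88663714  57.        ] [459.0540676  224.66962976  57.        ] [476.55544888 238.27813345  57.        ] 44.33913483120548 0.6609120794385616
scene0 [493.5000486  250.09686087  57.        ] [457.55161206 219.39812192  57.        ] [475.52583033 234.74749139  57.        ] 47.27264180383882 0.706791972189598
```

View pics/can_top0.png

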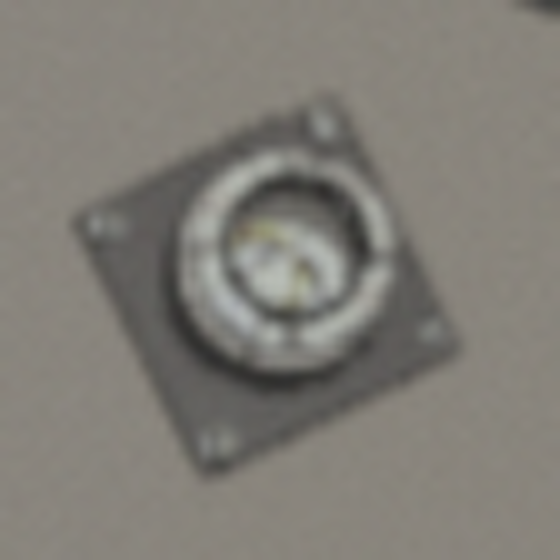

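View pics/can_scene0.png

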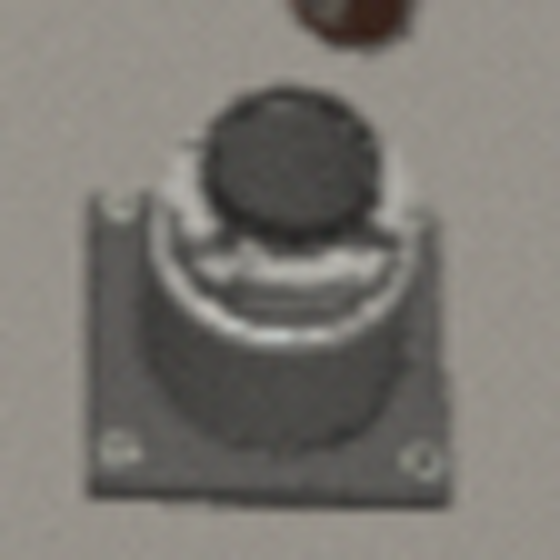

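Run:
```python
from h import *
def c2p(o,u,s): return (o[0]+(u[0]+.5)/s-.5,o[1]+(u[1]+.5)/s-.5)
t=lambda u,z:at('top0',c2p((265,170),u,10),z)
s=lambda u,z:at('scene0',c2p((262,198),u,10),z)
print('plate top',[t(u,5).round(1) for u in((78,220),(330,95),(460,345),(210,478))],np.mean([t(u,5) for u in((78,220),(330,95),(460,345),(210,478))],0))
print('plate scene',[s(u,5).round(1) for u in((90,195),(452,508),(90,497))],(s((452,508),5)+s((90,195),5))/2)
print('seal scene',s((293,163),84),'seal top',t((298,248),82))
# overlay
P=np.array([551,-71])
for P,col in (((552,-73),(0,0,255)),):
  for n,o in (('top0',(265,170)),('scene0',(262,198))):
    im=cv2.imread(f'pics/can_{n}.png')
    a=np.linspace(0,2*np.pi,80)
    for z,r in ((84,21.5),(0,33),(66,33),(73,28.5)):
        q=(proj(n,np.c_[P[0]+r*np.cos(a),P[1]+r*np.sin(a),0*a+z])-o+.5)*10-.5
        cv2.polylines(im,[q.astype(np.int32)],True,col,1)
    cv2.imwrite(f'pics/ov_{n}.png',im)
```

```text
plate top [array([572.9, -14.1,   5. ]), array([614.7, -91.3,   5. ]), array([ 537.9, -132.1,    5. ]), array([494.7, -56. ,   5. ])] [555.06462171 -73.35963674   5.        ]
plate scene [array([573.6, -14.8,   5. ]), array([ 534.9, -135.9,    5. ]), array([493.2, -58.1,   5. ])] [554.24600849 -75.32541517   5.        ]
seal scene [552.94842199 -75.94421454  84.        ] seal top [553.56794969 -73.05009011  82.        ]
```

View pics/ov_top0.png

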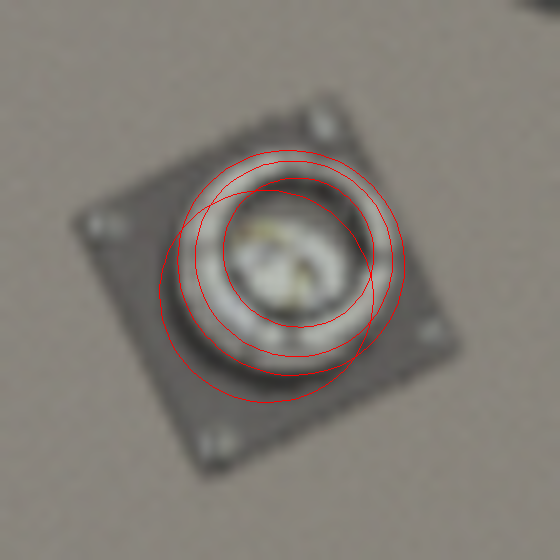

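View pics/ov_scene0.png

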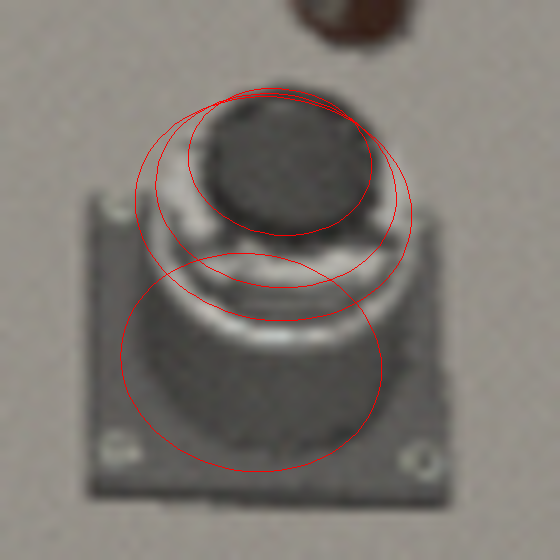

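```bash
cat > goal.py <<'E'
import sys,json,numpy as np
from scipy.spatial.transform import Rotation as R
# usage: goal(P,yaw): from commanded pose in cmd.json
def load():
    d=json.load(open('cmd.json')); return np.array(d['p']),R.from_quat(d['q'])
def save(p,r): json.dump({'p':list(map(float,p)),'q':list(map(float,r.as_quat()))},open('cmd.json','w'))
def goal(P,yaw):
    p,r=load(); t=R.from_euler('xyz',[np.pi,0,yaw])
    print('rotvec',(r.inv()*t).as_rotvec().round(3),'shift',r.inv().apply(np.array(P)-p).round(2))
def apply(rv,sh):
    p,r=load(); p=p+r.apply(sh); r=r*R.from_rotvec(rv); save(p,r); print('cmd',p.round(2),r.as_euler('xyz').round(3))
E
python3 - <<'E'
from goal import *
save([163.038,499.061,248.741],R.from_euler('xyz',[np.pi,0,1.109+.146+np.pi/2]))
goal([477.4,238.8,120],0.68)
goal([477.4,238.8,52],0.68)
E
```

```text
rotvec [ 0.    -0.     2.146] shift [-379.65 -149.76  128.74]
rotvec [ 0.    -0.     2.146] shift [-379.65 -149.76  196.74]
```

Candidates: two blue lids, at top-image (145,213), 611 mm from the base, and (187,220), 531 mm from the base. The lid at (187,220) is nearer, and the crops confirm its bar runs about 0.68 rad. I'm going to that one.

Request:
step_arm(
  increments="0 0 0.18 -32 -12 10 0.3;0 0 0.36 -63 -25 21 0.3;0 0 0.54 -95 -37 32 0.3;0 0 0.72 -127 -50 43 0.3;0 0 0.9 -158 -62 54 0.3;0 0 1.07 -190 -75 64 0.3;0 0 1.25 -222 -87 75 0.3;0 0 1.43 -253 -100 86 0.3;0 0 1.61 -285 -112 97 0.3;0 0 1.79 -316 -125 107 0.3;0 0 1.97 -348 -137 118 0.3;0 0 2.146 -379.6 -149.8 128.7 0.3;0 0 2.146 -379.6 -149.8 128.7 0.3;0 0 2.146 -379.6 -149.8 128.7 0.3",
)

```text
time: 1.85
tool_pos: [476.8, 238.9, 119.8]
tcp_rot: [-3.141, 0.001, 0.681]
contact_force: [-0.5, 0.2, 0.2]
grip_width: 59.8
```

Run:
```python
from goal import *
apply([0,0,2.146],[-379.6,-149.8,128.7])
from h import *
o=get_obs(); print(o['tool_pos'],o['tcp_rot'],o['joint_positions'],o['grip_width'],o['time'],o['contact_force'])
for c in ('scene','top'):
    snap(c,c+'1')
n='scene1'; im=cv2.imread('pics/scene1.png'); cv2.imwrite('pics/s1.png',cv2.resize(im[130:280,100:300],None,fx=4,fy=4))
```

```text
cmd [477.34 238.77 120.04] [3.142 0.    0.68 ]
[476.76452165 238.9181161  119.81306184] [-3.14092008e+00  8.38805569e-04  6.81241491e-01] [3.20600056e-01 4.95496317e-01 1.67394381e+00 4.03199720e-04
 9.73174747e-01 1.20992813e+00] 59.84640406818543 1.85 [-0.49496177  0.15370424  0.1989057 ]
```

View pics/s1.png

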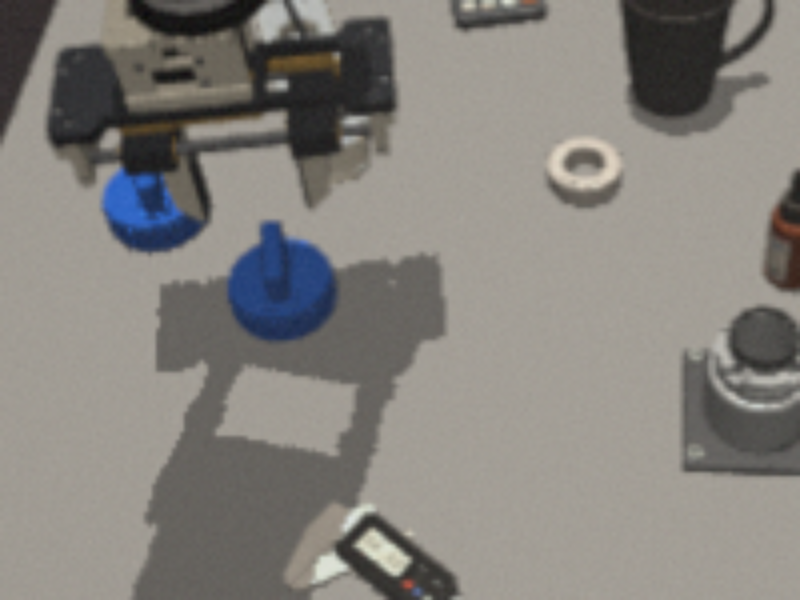

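Run:
```python
from h import *
print((proj('scene1',[[477,239,98],[477,239,57],[477,239,42]])-[100,130])*4)
im=cv2.imread('pics/top1.png'); print((proj('top1',[[477,239,98],[477,239,57],[477,239,42]])-[130,160])*5)
cv2.imwrite('pics/t1.png',cv2.resize(im[160:280,130:260],None,fx=5,fy=5))
```

```text
[[254.90721905 200.38141886]
 [266.74102661 243.31466914]
 [270.87597957 258.2934594 ]]
[[257.77486846 286.07950679]
 [271.64251141 293.06312275]
 [276.44666155 295.48236635]]
```

View pics/t1.png

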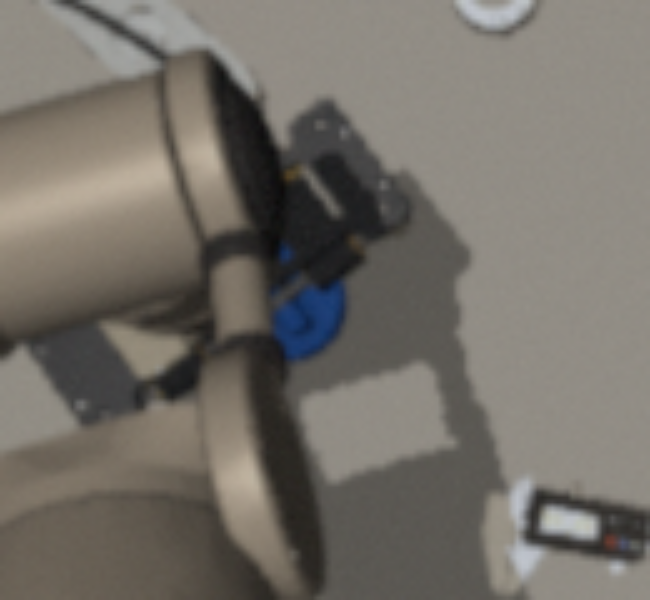

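Request:
step_arm(
  increments="0 0 0 0 0 30 0.3;0 0 0 0 0 55 0.3;0 0 0 0 0 64 0.3;0 0 0 0 0 68 0.3;0 0 0 0 0 68 0.3;0 0 0 0 0 68 -1;0 0 0 0 0 68 -1;0 0 0 0 0 68 -1;0 0 0 0 0 68 -1;0 0 0 0 0 68 -1;0 0 0 0 0 68 -1;0 0 0 0 0 68 -1",
)

```text
time: 3.45
tool_pos: [477.3, 238.8, 52.0]
tcp_rot: [-3.142, -0.0, 0.68]
contact_force: [-0.4, 0.6, -0.0]
grip_width: 13.9
```

Run:
```python
from goal import *
apply([0,0,0],[0,0,68])
from h import *
o=get_obs(); print(o['tool_pos'],o['tcp_rot'],o['grip_width'],o['time'],o['contact_force'],o['moment'])
snap('scene','scene2')
im=cv2.imread('pics/scene2.png'); cv2.imwrite('pics/s2.png',cv2.resize(im[150:230,130:220],None,fx=8,fy=8,interpolation=cv2.INTER_CUBIC))
```

```text
cmd [477.34 238.77  52.04] [3.142 0.    0.68 ]
[477.34992488 238.78459687  52.03379135] [-3.14155647e+00 -5.66259965e-05  6.79840491e-01] 13.862567702668878 3.45 [-0.4368893   0.58494067 -0.03664281] [-0.1102318   0.1489186   0.01708614]
```

View pics/s2.png

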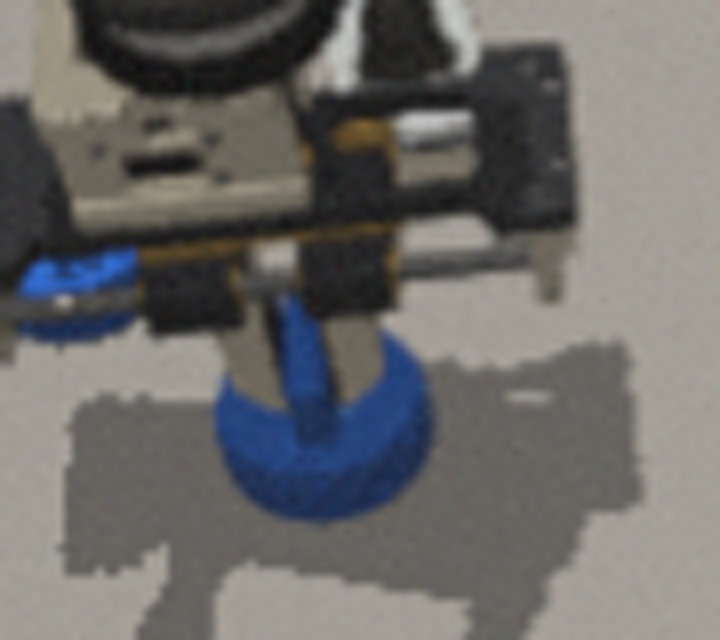

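Run:
```python
from goal import *
goal([477.3,238.8,160],.68)
goal([554,-74.5,160],.68)
```

```text
rotvec [-0. -0. -0.] shift [-2.0000e-02 -5.0000e-02 -1.0796e+02]
rotvec [-0. -0. -0.] shift [-137.32  291.82 -107.96]
```

Request:
step_arm(
  increments="0 0 0 0 0 -20 -1;0 0 0 0 0 -60 -1;0 0 0 0 0 -108 -1;0 0 0 -17 36 -108 -1;0 0 0 -34 73 -108 -1;0 0 0 -51 109 -108 -1;0 0 0 -69 146 -108 -1;0 0 0 -86 182 -108 -1;0 0 0 -103 219 -108 -1;0 0 0 -120 255 -108 -1;0 0 0 -130 276 -108 -1;0 0 0 -137.3 291.8 -108 -1;0 0 0 -137.3 291.8 -108 -1;0 0 0 -137.3 291.8 -108 -1;0 0 0 -137.3 291.8 -108 -1",
)

```text
time: 5.38
tool_pos: [553.8, -73.5, 160.1]
tcp_rot: [-3.141, -0.0, 0.681]
contact_force: [-0.1, -0.2, -1.2]
grip_width: 14.2
```

Run:
```python
from goal import *
apply([0,0,0],[-137.3,291.8,-108])
from h import *
o=get_obs(); print(o['tool_pos'],o['tcp_rot'],o['grip_width'],o['time'],o['contact_force'],o['moment'],o['joint_positions'])
snap('scene','scene3');snap('top','top3')
im=cv2.imread('pics/scene3.png'); cv2.imwrite('pics/s3.png',cv2.resize(im[165:255,245:345],None,fx=6,fy=6,interpolation=cv2.INTER_CUBIC))
im=cv2.imread('pics/top3.png'); cv2.imwrite('pics/t3.png',cv2.resize(im[150:240,245:345],None,fx=6,fy=6,interpolation=cv2.INTER_CUBIC))
```

```text
cmd [554.   -74.47 160.04] [3.142 0.    0.68 ]
[553.8429627  -73.46412969 160.05308879] [-3.14129584e+00 -1.06548362e-04  6.81031727e-01] 14.158353512646359 5.375 [-0.13016034 -0.20060704 -1.23173832] [-0.07789787  0.15931426  0.06921348] [-2.69190517e-01  4.86536220e-01  1.55694625e+00  2.91185715e-04
  1.09828971e+00  6.20441519e-01]
```

View pics/s3.png

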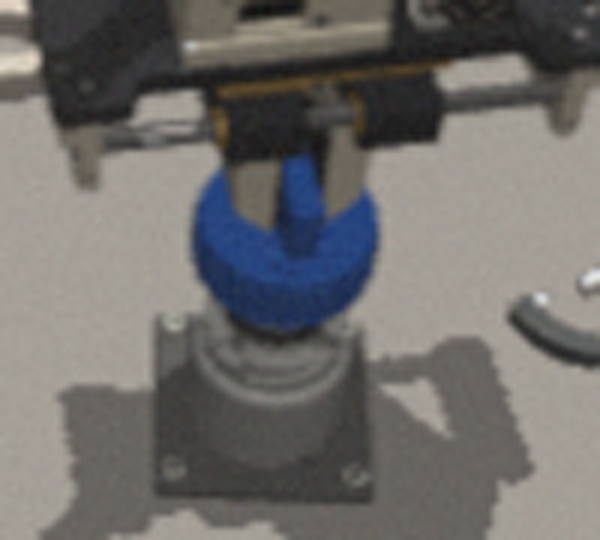

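View pics/t3.png

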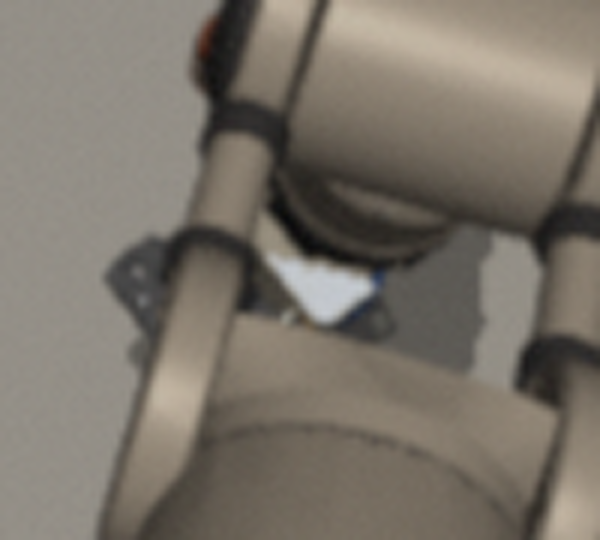

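```bash
cat > lidfit.py <<'E'
from h import *
from scipy.optimize import minimize
a=np.linspace(0,2*np.pi,90)
def circ(x,y,z,r): return np.c_[x+r*np.cos(a),y+r*np.sin(a),0*a+z]
def fit(n,zb,x0,rowmin,off,size=60,S=8):
    im=cv2.imread(f'pics/{n}.png')[off[1]:off[1]+size,off[0]:off[0]+size].astype(float)
    b=np.clip((im[...,0]-im[...,2]-15)/60,0,1)
    # binarise by comparing to half level
    b=((im[...,0]-im[...,2])>35).astype(float)
    k=rowmin-off[1]
    def m(p):
        M=np.zeros((size*S,size*S),np.uint8)
        q=(proj(n,np.r_[circ(p[0],p[1],zb,34),circ(p[0],p[1],zb+27,34)])-off+.5)*S
        cv2.fillConvexPoly(M,cv2.convexHull(q.astype(np.float32)).astype(np.int32),255)
        return cv2.resize(M,(size,size),interpolation=cv2.INTER_AREA)/255.
    f=lambda p:np.abs(m(p)-b)[k:].sum()
    x0=np.array(x0,float)
    r=minimize(f,x0,method='Nelder-Mead',options=dict(initial_simplex=[x0+[-4,-4],x0+[5,0],x0+[0,5]]))
    return r.x,r.fun
E
python3 - <<'E'
from lidfit import *
print(fit('scene0',0,(477,238),203,(140,170)))
print(fit('scene2',0,(477,238),203,(140,165)))
print(fit('scene3',108,(554,-74),203,(260,175)))
print(fit('scene3',108,(554,-74),206,(260,175)))
# canister seal in scene0 : several edges
E
```

```text
(array([478.34319257, 239.83852877]), np.float64(14.725490196078432))
(array([477.98790605, 239.61615123]), np.float64(11.980392156862745))
(array([555.15878966, -74.49039984]), np.float64(18.917647058823526))
(array([555.04059576, -74.28911019]), np.float64(17.11764705882353))
```

Run:
```python
from lidfit import *
def contrast(n,zs,r,d,x0):
    g=cv2.GaussianBlur(cv2.cvtColor(cv2.imread(f'pics/{n}.png'),cv2.COLOR_BGR2GRAY).astype(np.float32),(0,0),.5)
    def hull(p,rr):
        q=proj(n,np.vstack([circ(p[0],p[1],z,rr) for z in zs])); h=cv2.convexHull(q.astype(np.float32))[:,0]
        # resample
        h=np.vstack([h,h[:1]]); s=np.r_[0,np.cumsum(np.linalg.norm(np.diff(h,axis=0),axis=1))]
        t=np.linspace(0,s[-1],120); return np.c_[np.interp(t,s,h[:,0]),np.interp(t,s,h[:,1])]
    def samp(h): return cv2.remap(g,h[:,0].astype(np.float32).reshape(1,-1),h[:,1].astype(np.float32).reshape(1,-1),cv2.INTER_CUBIC)[0]
    f=lambda p:-(np.clip(samp(hull(p,r+d))-samp(hull(p,r-d)),-40,60)).mean()
    best=min((minimize(f,np.array(x0)+[i,j],method='Nelder-Mead',options=dict(initial_simplex=[np.array(x0)+[i,j],np.array(x0)+[i+2,j],np.array(x0)+[i,j+2]])) for i in(-3,0,3) for j in(-3,0,3)),key=lambda r:r.fun)
    return best.x,best.fun
for d in (1,1.5,2): print('scene seal',contrast('scene0',(80,84),21.5,d,(553,-75)))
for d in (1,1.5,2): print('scene seal top',contrast('scene0',(84,),21.5,d,(553,-75)))
for d in (1,1.5,2): print('top seal',contrast('top0',(80,84),21.5,d,(553,-75)))
def square(n,z,sgn=1):
    g=cv2.GaussianBlur(cv2.cvtColor(cv2.imread(f'pics/{n}.png'),cv2.COLOR_BGR2GRAY).astype(np.float32),(0,0),.5)
    def pts(p,h):
        c,s=np.cos(p[2]),np.sin(p[2]); t=np.linspace(-.9,.9,40)*h
        l=np.vstack([np.c_[t,0*t-h],np.c_[t,0*t+h],np.c_[0*t-h,t],np.c_[0*t+h,t]])
        return proj(n,np.c_[p[0]+c*l[:,0]-s*l[:,1],p[1]+s*l[:,0]+c*l[:,1],0*l[:,0]+z])
    def samp(h): return cv2.remap(g,h[:,0].astype(np.float32).reshape(1,-1),h[:,1].astype(np.float32).reshape(1,-1),cv2.INTER_CUBIC)[0]
    f=lambda p:-(np.clip(samp(pts(p,46.5))-samp(pts(p,43.5)),-30,50)).mean()
    x0=np.array([554,-74.5,.49]); 
    best=min((minimize(f,x0+[i,j,0],method='Nelder-Mead',options=dict(initial_simplex=[x0+[i,j,0],x0+[i+2,j,0],x0+[i,j+2,0],x0+[i,j,.05]])) for i in(-3,0,3) for j in(-3,0,3)),key=lambda r:r.fun)
    return best.x,best.fun
for z in (3,6): 
    for n in ('scene0','top0'): print(n,z,square(n,z))
```

```text
scene seal (array([553.10235988, -75.56180069]), np.float64(-32.057315826416016))
scene seal (array([553.17589474, -75.46546984]), np.float64(-45.19896697998047))
scene seal (array([553.35008412, -75.5914191 ]), np.float64(-52.71137619018555))
scene seal top (array([552.48299248, -75.64642619]), np.float64(-25.788434982299805))
scene seal top (array([552.38450102, -75.65819917]), np.float64(-36.98181915283203))
scene seal top (array([552.56157751, -75.74826502]), np.float64(-43.665828704833984))
top seal (array([553.35695399, -72.03137397]), np.float64(-30.677637100219727))
top seal (array([553.34092188, -72.0152679 ]), np.float64(-43.20505142211914))
top seal (array([553.17554115, -71.97920911]), np.float64(-50.80174255371094))
scene0 3 (array([ 5.53654817e+02, -7.58906286e+01,  4.84009092e-01]), np.float64(-29.720050811767578))
top0 3 (array([ 5.54859260e+02, -7.29792576e+01,  4.79223932e-01]), np.float64(-17.076879501342773))
scene0 6 (array([ 5.51841051e+02, -7.65747040e+01,  4.84157160e-01]), np.float64(-29.913843154907227))
top0 6 (array([ 5.54291875e+02, -7.26629610e+01,  4.78954218e-01]), np.float64(-17.667896270751953))
```

Run:
```python
from goal import *
goal([552.1,-74.5,130],.68)
```

```text
rotvec [-0. -0. -0.] shift [-1.5  -1.17 30.04]
```

Request:
step_arm(
  increments="0 0 0 -1.5 -1.2 10 -1;0 0 0 -1.5 -1.2 20 -1;0 0 0 -1.5 -1.2 26 -1;0 0 0 -1.5 -1.2 30 -1;0 0 0 -1.5 -1.2 30 -1;0 0 0 -1.5 -1.2 30 -1",
)

```text
time: 6.22
tool_pos: [552.8, -74.4, 130.4]
tcp_rot: [3.14, -0.001, 0.68]
contact_force: [3.7, 0.9, -0.1]
grip_width: 13.6
```

Run:
```python
from goal import *
apply([0,0,0],[-1.5,-1.2,30])
from lidfit import *
o=get_obs(); print(o['tool_pos'],o['tcp_rot'],o['time'],o['contact_force'],o['moment'])
snap('scene','scene4')
for r in (208,211,213): print(fit('scene4',78,(553,-74),r,(260,180)))
im=cv2.imread('pics/scene4.png'); cv2.imwrite('pics/s4.png',cv2.resize(im[175:255,245:345],None,fx=7,fy=7,interpolation=cv2.INTER_CUBIC))
```

```text
cmd [552.08 -74.48 130.04] [3.142 0.    0.68 ]
[552.801656   -74.43941571 130.40971811] [ 3.14039172e+00 -1.42560062e-03  6.79759209e-01] 6.225 [ 3.72332307  0.91581639 -0.11242186] [ 1.84830579e-01 -5.85075905e-01  3.64717705e-04]
(array([554.44768298, -75.33585095]), np.float64(46.8156862745098))
(array([554.60980396, -75.38435668]), np.float64(18.254901960784316))
(array([554.34534454, -75.395401  ]), np.float64(13.76078431372549))
```

View pics/s4.png

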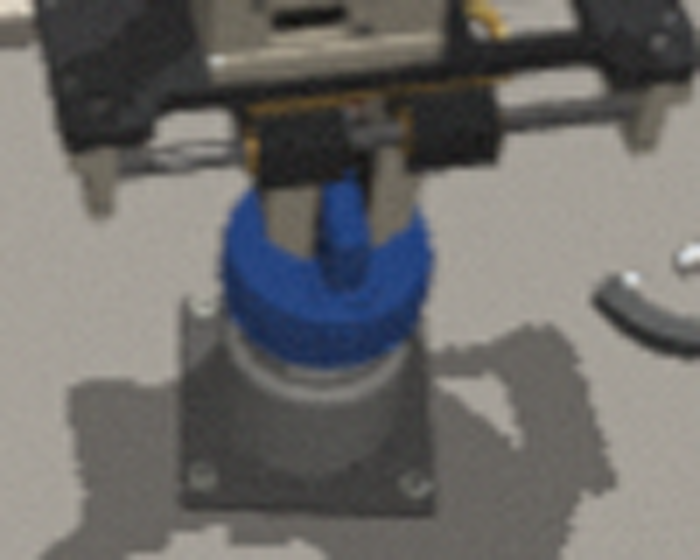

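Request:
step_arm(
  increments="0 0 0 0 0 0 -1;0 0 0 0 0 0 -1",
)

```text
time: 6.52
tool_pos: [552.7, -74.5, 130.4]
tcp_rot: [3.14, -0.001, 0.68]
contact_force: [5.0, 2.0, -0.2]
grip_width: 14.0
```

Run:
```python
from h import *
o=get_obs(); print(o['tool_pos'],o['tcp_rot'],o['time'],o['contact_force'],o['moment'])
```

```text
[552.7023437  -74.49628888 130.36811133] [ 3.14043978e+00 -1.30382219e-03  6.79691511e-01] 6.525 [ 5.01766377  1.96397279 -0.17205244] [ 0.23839715 -0.8955391   0.00910269]
```

Run:
```python
from goal import *
goal([553.1,-74.1,130],.68)
goal([553.1,-74.1,127],.68)
```

```text
rotvec [-0. -0. -0.] shift [1.03 0.35 0.04]
rotvec [-0. -0. -0.] shift [1.03 0.35 3.04]
```

Request:
step_arm(
  increments="0 0 0 1 0.35 0 -1;0 0 0 1 0.35 0 -1;0 0 0 1 0.35 0 -1",
)

```text
time: 6.9
tool_pos: [553.0, -74.3, 130.0]
tcp_rot: [3.142, 0.0, 0.68]
contact_force: [2.8, 0.7, 0.9]
grip_width: 13.7
```

```bash
cat > st.py <<'E'
from h import *
o=get_obs(); print('t',o['time'],'pos',o['tool_pos'].round(2),'rot',o['tcp_rot'].round(4),'F',o['contact_force'].round(2),'M',o['moment'].round(3))
import sys
from goal import *
p,r=load(); print('cmd',p.round(2))
E
python3 -c "
from goal import *
apply([0,0,0],[1,.35,0])";python3 st.py
```

```text
cmd [553.08 -74.12 130.04] [3.142 0.    0.68 ]
t 6.9 pos [552.98 -74.26 130.03] rot [3.1416e+00 2.0000e-04 6.7980e-01] F [2.77 0.69 0.92] M [-0.11  -0.403  0.011]
cmd [553.08 -74.12 130.04]
```

Request:
step_arm(
  increments="0 0 0 0 0 0 -1;0 0 0 0 0 1 -1;0 0 0 0 0 2 -1;0 0 0 0 0 2 -1",
)

```text
time: 7.4
tool_pos: [553.4, -74.1, 128.2]
tcp_rot: [3.141, -0.001, 0.68]
contact_force: [3.6, 1.0, 3.2]
grip_width: 14.0
```

```bash
python3 -c "
from goal import *
apply([0,0,0],[0,0,2])";python3 st.py
```

```text
cmd [553.08 -74.12 128.04] [3.142 0.    0.68 ]
t 7.4 pos [553.36 -74.07 128.2 ] rot [ 3.1412e+00 -7.0000e-04  6.7980e-01] F [3.6  1.04 3.22] M [ 0.018 -0.456  0.028]
cmd [553.08 -74.12 128.04]
```

Run:
```python
from goal import *
goal([553.7,-73.9,128],.68)
```

```text
rotvec [-0. -0. -0.] shift [0.62 0.22 0.04]
```

Request:
step_arm(
  increments="0 0 0 0.6 0.2 0 -1;0 0 0 0.6 0.2 0 -1;0 0 0 0.6 0.2 1 -1;0 0 0 0.6 0.2 2 -1;0 0 0 0.6 0.2 2 -1",
)

```text
time: 8.02
tool_pos: [553.9, -73.8, 126.0]
tcp_rot: [3.141, -0.0, 0.68]
contact_force: [4.3, 1.5, 0.9]
grip_width: 13.5
```

```bash
python3 -c "
from goal import *
apply([0,0,0],[.6,.2,2])";python3 st.py
```

```text
cmd [553.67 -73.9  126.04] [3.142 0.    0.68 ]
t 8.025 pos [553.86 -73.84 125.99] rot [ 3.1414e+00 -4.0000e-04  6.7980e-01] F [4.33 1.53 0.9 ] M [ 0.131 -0.782  0.064]
cmd [553.67 -73.9  126.04]
```

Run:
```python
from goal import *
goal([554.5,-73.6,126],.68)
```

```text
rotvec [-0. -0. -0.] shift [0.84 0.29 0.04]
```

Request:
step_arm(
  increments="0 0 0 0.8 0.3 0 -1;0 0 0 0.8 0.3 0 -1;0 0 0 0.8 0.3 0 -1",
)

```text
time: 8.4
tool_pos: [554.1, -73.6, 125.8]
tcp_rot: [-3.141, 0.001, 0.68]
contact_force: [1.8, -0.9, -0.4]
grip_width: 13.6
```

```bash
python3 -c "
from goal import *
apply([0,0,0],[.8,.3,0])";python3 st.py
```

```text
cmd [554.48 -73.63 126.04] [3.142 0.    0.68 ]
t 8.4 pos [554.1  -73.64 125.8 ] rot [-3.1409e+00  6.0000e-04  6.7980e-01] F [ 1.77 -0.93 -0.35] M [-0.015 -0.342  0.025]
cmd [554.48 -73.63 126.04]
```

Request:
step_arm(
  increments="0 0 0 0 0 0 -1;0 0 0 0 0 0 -1;0 0 0 0 0 0 -1",
)

```text
time: 8.78
tool_pos: [554.2, -73.6, 125.9]
tcp_rot: [-3.141, 0.0, 0.68]
contact_force: [1.4, 0.4, -0.8]
grip_width: 13.8
```

```bash
python3 st.py
```

```text
t 8.775 pos [554.18 -73.61 125.85] rot [-3.1409e+00  5.0000e-04  6.7980e-01] F [ 1.36  0.43 -0.77] M [-0.044 -0.069 -0.032]
cmd [554.48 -73.63 126.04]
```

Request:
step_arm(
  increments="0 0 0 0 0 1 -1;0 0 0 0 0 2 -1;0 0 0 0 0 2.5 -1;0 0 0 0 0 2.5 -1;0 0 0 0 0 2.5 -1",
)

```text
time: 9.4
tool_pos: [554.3, -73.6, 123.4]
tcp_rot: [-3.141, 0.0, 0.68]
contact_force: [0.2, -0.1, 0.2]
grip_width: 14.0
```

```bash
python3 -c "
from goal import *
apply([0,0,0],[0,0,2.5])"; python3 st.py
```

```text
cmd [554.48 -73.63 123.54] [3.142 0.    0.68 ]
t 9.4 pos [554.34 -73.61 123.45] rot [-3.1413e+00  2.0000e-04  6.7980e-01] F [ 0.19 -0.05  0.16] M [-0.09   0.038  0.013]
cmd [554.48 -73.63 123.54]
```

Request:
step_arm(
  increments="0 0 0 0 0 0.5 -1;0 0 0 0 0 1 -1;0 0 0 0 0 1 -1;0 0 0 0 0 1 -1",
)

```text
time: 9.9
tool_pos: [554.4, -73.6, 123.1]
tcp_rot: [3.141, -0.0, 0.68]
contact_force: [-1.3, -0.1, 6.2]
grip_width: 14.0
```

```bash
python3 -c "
from goal import *
apply([0,0,0],[0,0,1])"; python3 st.py
```

```text
cmd [554.48 -73.63 122.54] [3.142 0.    0.68 ]
t 9.9 pos [554.4  -73.62 123.13] rot [ 3.1414e+00 -1.0000e-04  6.7990e-01] F [-1.3  -0.13  6.18] M [-0.023  0.459  0.01 ]
cmd [554.48 -73.63 122.54]
```

Request:
step_arm(
  increments="0 0 -0.05 0 0 0 -1;0 0 -0.1 0 0 0 -1;0 0 -0.15 0 0 0 -1;0 0 -0.2 0 0 0 -1;0 0 -0.2 0 0 0 -1",
)

```text
time: 10.52
tool_pos: [555.0, -73.8, 123.1]
tcp_rot: [3.14, -0.001, 0.879]
contact_force: [0.5, -0.1, 4.3]
grip_width: 13.9
```

```bash
python3 -c "
from goal import *
apply([0,0,-.2],[0,0,0])"; python3 st.py
```

```text
cmd [554.48 -73.63 122.54] [3.142 0.    0.88 ]
t 10.525 pos [554.99 -73.77 123.13] rot [ 3.1401e+00 -8.0000e-04  8.7940e-01] F [ 0.49 -0.07  4.26] M [-0.037  0.059  0.034]
cmd [554.48 -73.63 122.54]
```

Request:
step_arm(
  increments="0 0 -0.05 0 0 0 -1;0 0 -0.1 0 0 0 -1;0 0 -0.15 0 0 0 -1;0 0 -0.2 0 0 0 -1;0 0 -0.2 0 0 0 -1",
)

```text
time: 11.15
tool_pos: [554.9, -73.7, 123.1]
tcp_rot: [3.14, -0.0, 1.079]
contact_force: [-0.0, 1.0, 5.5]
grip_width: 13.4
```

```bash
python3 -c "
from goal import *
apply([0,0,-.2],[0,0,0])"; python3 st.py
```

```text
cmd [554.48 -73.63 122.54] [3.142 0.    1.08 ]
t 11.15 pos [554.9  -73.72 123.08] rot [ 3.1403e+00 -4.0000e-04  1.0792e+00] F [-0.01  0.96  5.52] M [-0.109  0.01  -0.011]
cmd [554.48 -73.63 122.54]
```

Request:
step_arm(
  increments="0 0 -0.05 0 0 0 -1;0 0 -0.1 0 0 0 -1;0 0 -0.15 0 0 0 -1;0 0 -0.2 0 0 0 -1;0 0 -0.2 0 0 0 -1",
)

```text
time: 11.78
tool_pos: [554.3, -73.5, 122.1]
tcp_rot: [-3.141, -0.0, 1.279]
contact_force: [0.8, -0.6, -0.2]
grip_width: 13.8
```

```bash
python3 -c "
from goal import *
apply([0,0,-.2],[0,0,0])"; python3 st.py
```

```text
cmd [554.48 -73.63 122.54] [3.142 0.    1.28 ]
t 11.775 pos [554.26 -73.46 122.11] rot [-3.1409e+00 -2.0000e-04  1.2786e+00] F [ 0.85 -0.61 -0.24] M [-0.001 -0.097  0.037]
cmd [554.48 -73.63 122.54]
```

Request:
step_arm(
  increments="0 0 0 0 0 1 -1;0 0 0 0 0 2 -1;0 0 0 0 0 3 -1;0 0 0 0 0 3 -1",
)

```text
time: 12.28
tool_pos: [554.3, -73.5, 119.3]
tcp_rot: [-3.141, -0.0, 1.28]
contact_force: [0.5, 0.8, -1.3]
grip_width: 13.5
```

```bash
python3 -c "
from goal import *
apply([0,0,0],[0,0,3])"; python3 st.py
```

```text
cmd [554.48 -73.63 119.54] [3.142 0.    1.28 ]
t 12.275 pos [554.35 -73.5  119.29] rot [-3.1411e+00 -2.0000e-04  1.2796e+00] F [ 0.46  0.77 -1.34] M [ 0.048 -0.046  0.004]
cmd [554.48 -73.63 119.54]
```

Request:
step_arm(
  increments="0 0 0 0 0 1 -1;0 0 0 0 0 2 -1;0 0 0 0 0 3 -1;0 0 0 0 0 4 -1;0 0 0 0 0 5 -1;0 0 0 0 0 5 -1",
)

```text
time: 13.02
tool_pos: [554.4, -73.8, 114.7]
tcp_rot: [3.142, 0.0, 1.28]
contact_force: [-0.7, -0.4, 1.9]
grip_width: 13.5
```

```bash
python3 -c "
from goal import *
apply([0,0,0],[0,0,5])"; python3 st.py
```

```text
cmd [554.48 -73.63 114.54] [3.142 0.    1.28 ]
t 13.025 pos [554.42 -73.76 114.73] rot [3.1416e+00 1.0000e-04 1.2798e+00] F [-0.71 -0.39  1.88] M [-0.118  0.304  0.01 ]
cmd [554.48 -73.63 114.54]
```

Request:
step_arm(
  increments="0 0 0 0 0 0.5 -1;0 0 0 0 0 0.8 -1;0 0 0 0 0 0.8 -1",
)

```text
time: 13.4
tool_pos: [554.5, -73.8, 114.6]
tcp_rot: [3.141, 0.0, 1.28]
contact_force: [-2.8, 0.6, 8.2]
grip_width: 14.0
```

```bash
python3 -c "
from goal import *
apply([0,0,0],[0,0,0.8])"; python3 st.py
```

```text
cmd [554.48 -73.63 113.74] [3.142 0.    1.28 ]
t 13.4 pos [554.48 -73.76 114.64] rot [3.1410e+00 2.0000e-04 1.2799e+00] F [-2.82  0.57  8.19] M [-0.027  0.76   0.008]
cmd [554.48 -73.63 113.74]
```

Request:
step_arm(
  increments="0 0 0.05 0 0 0 -1;0 0 0.1 0 0 0.1 -1;0 0 0.15 0 0 0.3 -1;0 0 0.2 0 0 0.4 -1;0 0 0.2 0 0 0.4 -1",
)

```text
time: 14.02
tool_pos: [554.9, -74.0, 113.9]
tcp_rot: [3.14, -0.0, 1.08]
contact_force: [-0.7, -1.1, 5.2]
grip_width: 13.6
```

```bash
python3 -c "
from goal import *
apply([0,0,0.2],[0,0,0.4])"; python3 st.py
```

```text
cmd [554.48 -73.63 113.34] [3.142 0.    1.08 ]
t 14.025 pos [554.94 -73.98 113.86] rot [ 3.1400e+00 -1.0000e-04  1.0802e+00] F [-0.74 -1.09  5.24] M [-0.319  0.279 -0.056]
cmd [554.48 -73.63 113.34]
```

Descending with the thread; continuing.

Request:
step_arm(
  increments="0 0 0.05 0 0 0.15 -1;0 0 0.1 0 0 0.3 -1;0 0 0.15 0 0 0.45 -1;0 0 0.2 0 0 0.6 -1;0 0 0.2 0 0 0.6 -1",
)

```text
time: 14.65
tool_pos: [554.8, -73.7, 113.0]
tcp_rot: [3.141, -0.001, 0.881]
contact_force: [0.3, 0.0, 4.5]
grip_width: 13.7
```

```bash
python3 -c "
from goal import *
apply([0,0,0.2],[0,0,0.6])"; python3 st.py
```

```text
cmd [554.48 -73.63 112.74] [3.142 0.    0.88 ]
t 14.65 pos [554.81 -73.68 113.04] rot [ 3.1408e+00 -6.0000e-04  8.8100e-01] F [0.28 0.02 4.47] M [-0.201  0.182 -0.072]
cmd [554.48 -73.63 112.74]
```

Request:
step_arm(
  increments="0 0 0.05 0 0 0.15 -1;0 0 0.1 0 0 0.3 -1;0 0 0.15 0 0 0.45 -1;0 0 0.2 0 0 0.6 -1;0 0 0.2 0 0 0.6 -1",
)

```text
time: 15.28
tool_pos: [554.8, -73.6, 112.3]
tcp_rot: [3.141, -0.001, 0.681]
contact_force: [0.0, 0.2, 4.2]
grip_width: 13.7
```

```bash
python3 -c "
from goal import *
apply([0,0,0.2],[0,0,0.6])"; python3 st.py
```

```text
cmd [554.48 -73.63 112.14] [3.142 0.    0.68 ]
t 15.275 pos [554.79 -73.58 112.27] rot [ 3.1411e+00 -7.0000e-04  6.8150e-01] F [0.03 0.24 4.19] M [-0.065  0.08  -0.009]
cmd [554.48 -73.63 112.14]
```

Request:
step_arm(
  increments="0 0 0.05 0 0 0.15 -1;0 0 0.1 0 0 0.3 -1;0 0 0.15 0 0 0.45 -1;0 0 0.2 0 0 0.6 -1;0 0 0.2 0 0 0.6 -1",
)

```text
time: 15.9
tool_pos: [554.8, -73.6, 111.9]
tcp_rot: [3.141, -0.001, 0.482]
contact_force: [0.2, 0.8, 5.6]
grip_width: 13.7
```

```bash
python3 -c "
from goal import *
apply([0,0,0.2],[0,0,0.6])"; python3 st.py
```

```text
cmd [554.48 -73.63 111.54] [3.142 0.    0.48 ]
t 15.9 pos [554.82 -73.63 111.85] rot [ 3.1411e+00 -9.0000e-04  4.8150e-01] F [0.2  0.84 5.64] M [-0.048  0.142  0.038]
cmd [554.48 -73.63 111.54]
```

Request:
step_arm(
  increments="0 0 0.05 0 0 0.1 -1;0 0 0.1 0 0 0.2 -1;0 0 0.15 0 0 0.3 -1;0 0 0.2 0 0 0.4 -1;0 0 0.2 0 0 0.4 -1",
)

```text
time: 16.52
tool_pos: [555.1, -73.6, 111.4]
tcp_rot: [3.141, -0.001, 0.282]
contact_force: [1.7, -0.2, 3.8]
grip_width: 13.6
```

```bash
python3 -c "
from goal import *
apply([0,0,0.2],[0,0,0.4])"; python3 st.py
```

```text
cmd [554.48 -73.63 111.14] [3.142 0.    0.28 ]
t 16.525 pos [555.1  -73.63 111.36] rot [ 3.1411e+00 -1.5000e-03  2.8190e-01] F [ 1.66 -0.21  3.84] M [ 0.014 -0.177  0.005]
cmd [554.48 -73.63 111.14]
```

Request:
step_arm(
  increments="0 0 0.03 0 0 0.1 -1;0 0 0.06 0 0 0.2 -1;0 0 0.1 0 0 0.3 -1;0 0 0.1 0 0 0.3 -1",
)

```text
time: 17.02
tool_pos: [555.2, -73.7, 111.0]
tcp_rot: [3.141, -0.002, 0.18]
contact_force: [6.0, -0.4, 3.2]
grip_width: 14.0
```

```bash
python3 -c "
from goal import *
apply([0,0,0.1],[0,0,0.3])"; python3 st.py
```

```text
cmd [554.48 -73.63 110.84] [3.142 0.    0.18 ]
t 17.025 pos [555.18 -73.71 111.04] rot [ 3.1409e+00 -1.6000e-03  1.8040e-01] F [ 6.02 -0.36  3.22] M [-0.043 -0.74   0.393]
cmd [554.48 -73.63 110.84]
```

Request:
step_arm(
  increments="0 0 0 0.6 0 0 -1;0 0 0 0.6 0 0 -1;0 0 0 0.6 0 0 -1",
)

```text
time: 17.4
tool_pos: [555.3, -73.7, 111.0]
tcp_rot: [3.141, -0.001, 0.18]
contact_force: [3.6, -1.0, 4.1]
grip_width: 13.9
```

```bash
python3 -c "
from goal import *
apply([0,0,0],[0.6,0,0])"; python3 st.py
```

```text
cmd [555.07 -73.52 110.84] [3.142 0.    0.18 ]
t 17.4 pos [555.26 -73.74 111.03] rot [ 3.1412e+00 -5.0000e-04  1.8010e-01] F [ 3.56 -0.96  4.07] M [-0.149 -0.447  0.428]
cmd [555.07 -73.52 110.84]
```

Request:
step_arm(
  increments="0 0 0.03 0.2 -0.2 0.1 -1;0 0 0.03 0.2 -0.2 0.1 -1",
)

```text
time: 17.65
tool_pos: [555.4, -73.8, 111.0]
tcp_rot: [3.141, -0.001, 0.15]
contact_force: [2.5, -1.0, 5.0]
grip_width: 13.7
```

```bash
python3 -c "
from goal import *
apply([0,0,0.03],[0.2,-0.2,0.1])"; python3 st.py
```

```text
cmd [555.23 -73.29 110.74] [3.142 0.    0.15 ]
t 17.65 pos [555.44 -73.75 110.96] rot [ 3.1405e+00 -5.0000e-04  1.5050e-01] F [ 2.52 -0.97  5.03] M [-0.412 -0.416  0.625]
cmd [555.23 -73.29 110.74]
```

Request:
step_arm(
  increments="0 0 0 0 0.2 -0.2 -1;0 0 0 0 0.2 -0.2 -0.35;0 0 0 0 0.2 -0.2 -0.35;0 0 0 0 0.2 -0.2 -0.35;0 0 0 0 0.2 -0.2 -0.35",
)

```text
time: 18.27
tool_pos: [554.9, -73.3, 110.6]
tcp_rot: [-3.141, 0.001, 0.15]
contact_force: [-0.6, 0.4, 0.6]
grip_width: 29.7
```

```bash
python3 -c "
from goal import *
apply([0,0,0],[0,0.2,-0.2])"; python3 st.py; python3 -c "
from goal import *
goal([555.3,-73.6,146],.15);goal([555.3,-73.6,139.5],.15)"
```

```text
cmd [555.26 -73.49 110.94] [3.142 0.    0.15 ]
t 18.275 pos [554.9  -73.33 110.59] rot [-3.141e+00  9.000e-04  1.497e-01] F [-0.62  0.37  0.57] M [-0.085  0.128 -0.039]
cmd [555.26 -73.49 110.94]
rotvec [-0. -0. -0.] shift [ 2.000e-02  1.200e-01 -3.506e+01]
rotvec [-0. -0. -0.] shift [ 2.000e-02  1.200e-01 -2.856e+01]
```

Request:
step_arm(
  increments="0 0 0 0 0 -10 -0.35;0 0 0 0 0 -30 -0.35;0 0 0 0 0 -60 -0.35;0 0 0 0 0 -100 -0.7;0 0 0 0 0 -100 -1;0 0 0 0 0 -100 -1",
)

```text
time: 19.02
tool_pos: [555.0, -73.4, 211.0]
tcp_rot: [-3.141, 0.0, 0.15]
contact_force: [-0.1, 0.9, -0.6]
grip_width: 4.4
```

```bash
python3 -c "
from goal import *
apply([0,0,0],[0,0,-100])"; python3 st.py
python3 - <<'E'
from lidfit import *
snap('scene','scene5')
print(get_obs()['grip_width'])
im=cv2.imread('pics/scene5.png'); cv2.imwrite('pics/s5.png',cv2.resize(im[165:255,245:345],None,fx=7,fy=7,interpolation=cv2.INTER_CUBIC))
for z in (74,76): print(fit('scene5',z,(553,-74),211,(260,185)))
E
```

```text
cmd [555.26 -73.49 210.94] [3.142 0.    0.15 ]
t 19.025 pos [554.96 -73.38 210.96] rot [-3.1414  0.      0.1498] F [-0.06  0.87 -0.55] M [-0.077  0.166  0.024]
cmd [555.26 -73.49 210.94]
2.124441066262568
(array([546.95788836, -77.37304068]), np.float64(21.376470588235296))
(array([545.74322623, -78.08403909]), np.float64(22.345098039215685))
```

View pics/s5.png

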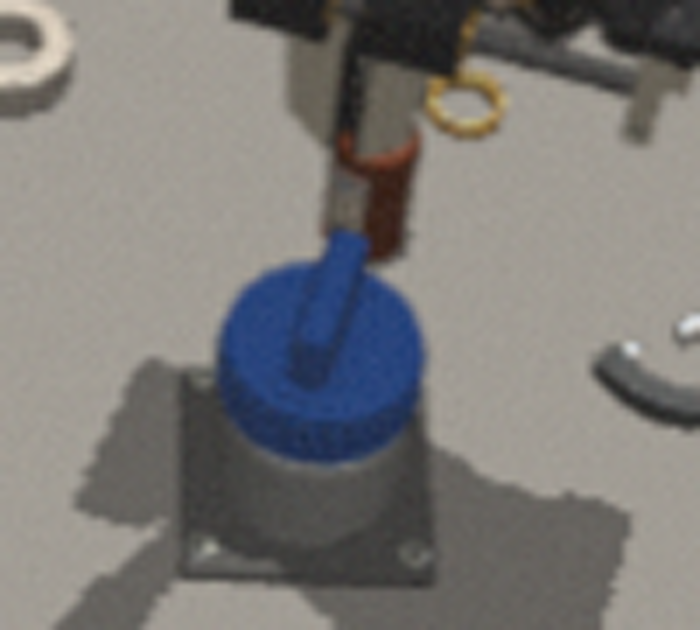

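Request:
step_arm(
  increments="0 0 0 0 0 30 -1;0 0 0 0 0 55 -1;0 0 0 0 0 65 -1;0 0 0 0 0 69 -1;0 0 0 0 0 70 -1;0 0 0 0 0 70 -1;0 0 0 0 0 70 -1",
)

```text
time: 19.95
tool_pos: [555.5, -73.5, 141.5]
tcp_rot: [3.141, -0.001, 0.15]
contact_force: [0.0, -0.8, -0.8]
grip_width: 0.3
```

```bash
python3 -c "
from goal import *
apply([0,0,0],[0,0,70])"; python3 st.py
```

```text
cmd [555.26 -73.49 140.94] [3.142 0.    0.15 ]
t 19.95 pos [555.55 -73.55 141.53] rot [ 3.1412e+00 -1.1000e-03  1.4980e-01] F [ 0.05 -0.84 -0.78] M [-0.064  0.169 -0.027]
cmd [555.26 -73.49 140.94]
```

Request:
step_arm(
  increments="0 0 0 0 0 1 -1;0 0 0 0 0 2 -1;0 0 0 0 0 2 -1;0 0 0 0 0 2 -1",
)

```text
time: 20.45
tool_pos: [555.3, -73.5, 138.9]
tcp_rot: [-3.142, 0.0, 0.15]
contact_force: [-0.2, -0.7, -0.0]
grip_width: 0.5
```

```bash
python3 -c "
from goal import *
apply([0,0,0],[0,0,2])"; python3 st.py
```

```text
cmd [555.26 -73.49 138.94] [3.142 0.    0.15 ]
t 20.45 pos [555.25 -73.49 138.89] rot [-3.1415  0.      0.1498] F [-0.21 -0.65 -0.03] M [-0.053  0.192 -0.05 ]
cmd [555.26 -73.49 138.94]
```

Request:
step_arm(
  increments="0 0 0 0 0 0.7 -1;0 0 0 0 0 1.4 -1;0 0 0 0 0 1.4 -1;0 0 0 0 0 1.4 -1",
)

```text
time: 20.95
tool_pos: [555.4, -73.5, 138.2]
tcp_rot: [3.141, -0.001, 0.15]
contact_force: [-1.8, 0.4, 5.5]
grip_width: 0.5
```

```bash
python3 -c "
from goal import *
apply([0,0,0],[0,0,1.4])"; python3 st.py
```

```text
cmd [555.26 -73.49 137.54] [3.142 0.    0.15 ]
t 20.95 pos [555.44 -73.52 138.24] rot [ 3.1413e+00 -9.0000e-04  1.4980e-01] F [-1.79  0.35  5.54] M [ 0.054  0.467 -0.018]
cmd [555.26 -73.49 137.54]
```

Request:
step_arm(
  increments="0 0 0 0 0 -10 -1;0 0 0 0 0 -40 -1;0 0 0 0 0 -90 -1;0 0 0 0 0 -130 -1;0 0 0 0 0 -130 -1;0 0 0 0 0 -130 -1;0 0 0 0 0 -130 -1",
)

```text
time: 21.82
tool_pos: [554.7, -73.4, 266.2]
tcp_rot: [-3.14, 0.002, 0.15]
contact_force: [-0.4, 1.1, 0.1]
grip_width: 0.5
```

```bash
python3 st.py
python3 - <<'E'
from lidfit import *
snap('scene','scene6')
for z in (59,61): print(fit('scene6',z,(553,-74),208,(260,185)))
im=cv2.imread('pics/scene6.png'); cv2.imwrite('pics/s6.png',cv2.resize(im[120:300,215:415],None,fx=4,fy=4,interpolation=cv2.INTER_CUBIC))
E
```

```text
t 21.825 pos [554.67 -73.37 266.19] rot [-3.1404e+00  2.4000e-03  1.4970e-01] F [-0.38  1.06  0.09] M [-0.064  0.139  0.019]
cmd [555.26 -73.49 137.54]
(array([556.63238125, -74.26800539]), np.float64(23.109803921568627))
(array([555.44331235, -74.7193919 ]), np.float64(24.074509803921565))
```

View pics/s6.png

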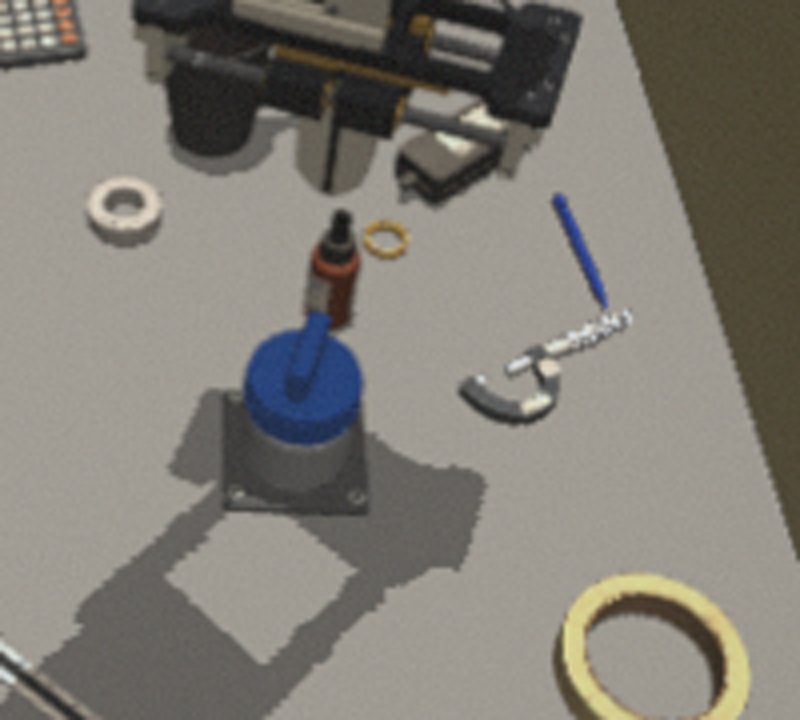

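The lid sits level on the canister at about (303,385) in the crop. The oiler, ring gauge and tape roll are where they were, and the gripper is well clear. Handing in.

```bash
python3 -c "
from plant import close_job
print(close_job())"
```

```text
the job is handed in; nothing more can be done
None
```

The blue lid is screwed onto the canister and stayed put when I let go; I handed the job in at about 22 s of the 72 s.

I took the lid nearer the base, 531 mm away against 611 mm for the other. I set it on the neck by feel and turned it anticlockwise about 0.6 rad until it dropped roughly 9 mm. Then I screwed it clockwise about 65° until the resisting torque rose to about 0.6 N m.

**Last checks:**
- **Height:** after release, a light fingertip touch (about 5 N) on the bar put the grip point about 21.3 mm above the mouth. The limit is 22.6 mm and the stop is at 21 mm, so it is either at the stop or a few tenths short.
- **Scene:** the last picture shows the lid level, the gripper well clear, and the oiler, ring gauge and tape roll where they were.

**What disagreed or was not measured:**
- **Position:** the scene and top cameras differed by 2–3 mm on where the canister stands, so I trusted the contact forces for centring. A rough picture fit of the closed lid also came out 2–3 mm off the canister's picture position. It depends on the height assumed and has poor residuals.
- **Seal and contact force:** I did not measure the seal force directly; the height suggests about 8 N. Contact force between lid and canister was also not measured while tightening; vertical force at the wrist stayed under about 9 N.

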